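Open the tea box and point out the compartment that needs refilling

ROBOT

A 6-joint arm with a two-finger parallel gripper is mounted at the origin on the work surface; the furniture and walls round the work are solid. World frame = base frame: x ahead of the robot, y to its left, z up, the work surface at z = 0. Lengths are in m, angles in degrees, forces in N, time in s.
With the tool pointing down it reaches from about 0.325 to 0.775 m from the base axis. Payload 5.5 kg.
Tool frame: the origin (TCP) lies between the finger pads, 19 mm behind the fingertips; this is the grasp point; z points along the fingers, y is the line along which they close (so a half turn about z gives the same grasp; the last joint's range is limited). The gripper opens to 88 mm and grips with 3 to 60 N. Pads are 20 mm wide; open, the fingers measure 115 mm over their backs; the gripper's body (75 mm by 178 mm) begins 61 mm behind the grasp point.
Start: joints at [62.871, 5.22, 70.514, -0, 104.267, -3.249], TCP at [0.243, 0.549, 0.241] pointing down, gripper open.
Joint ranges: [-164.24, 164.24], [-49.07, 125.15], [9.68, 141.18], [-86.29, 266.29], [3.28, 154.24], [-151.56, 151.56]. Speed limits (degrees/s): [147.25, 147.25, 172.46, 180, 180, 180].

INTERFACE

Orientations are given as [roll, pitch, yaw] about the fixed x, y, z axes, in that order (R = Rz(yaw) Ry(pitch) Rx(roll)).
In Python, from station import r gives the robot as it stands. The module is installed in compiled form; this text tells all that it offers. Calls block until the motion is done:
- r.reach(position, orientation): joint-space move of the TCP to a pose.
- r.servo_line(position, rotation=None, speed=0.15): straight line of the TCP; rotation=None keeps the orientation; speed is the mean speed in m/s.
- r.move_joints(angles): joint-space move.
- r.let_go() and r.grab(squeeze=None): open the fingers fully, or close them until they stop; squeeze is the grip in N (None keeps the last).
- r.wait(seconds).
- r.inverse_kinematics(position, orientation): joint angles nearest the present ones, or None.
- r.sense(): the state.
- r.snapshot(name): name is "scene" or "top" or "wrist"; returns a dict with "frame" (384x512x3 uint8, red, green, blue), "fx", "fy", "cx", "cy" (pixels), "dist_coeffs" ([k1, k2, p1, p2, k3] as OpenCV has them; the pictures are not rectified), "R" (3x3) and "t" (3): a world point X has camera coordinates R X + t. Camera axes: x right, y down, z forward; pixel columns grow to the right and rows downward; lengths in m; the calibration is good to about 2 mm. A picture is of the moment at which its call begins. There is no depth.
A pose or a line that the arm cannot do raises r.IKError and nothing moves.
- r.hand_in(): hands the job in; it is judged then, once.
The state is a dict: "clock": time; "joints": joint angles; "joint_vel": joint speeds; "joint_torque": joint torques, N m; "tcp_pos": TCP position; "orientation": TCP orientation; "contact_force": force on the tool from outside, world axes, zero at the start; "torque": the same for the moment, N m; "opening": finger opening in m; "gripper_force": force on a finger pad.
Only numpy, scipy, OpenCV 4.12 (cv2) and the standard library are available. Lean on these libraries where they do the work, as an engineer would, in place of code of your own. Each camera call takes 0.05 s, during which the arm holds its last target. There are 200 camera calls.

TASK

The tea box has been left ajar: push its lid up and all the way back with your fingertips, gently and without pinching or gripping it. Then show me which compartment needs refilling: point down at the middle of the one that is running low, fingertips just above the rim and touching nothing, stay there for two seconds and finish still pointing. Leave the sachets and the things beside the box as they are.

Things in the scene. Friction and masses are not known exactly. Their poses are not given: they have to be found in the camera images.
- tea_box: wooden box, brass knob on its lid; fixed, does not slide. Outside 120 deep (x) x 200 wide (y) x 74 mm to the walls' rim. Origin: centre of the underside, z up, -x the front (knob side), hinge along the +x rear edge. Walls 8 mm thick. 3 compartments along y, centred at x -2, y -63, 0, +63 mm, each 103 x 58 mm; floor 6 mm up, two dividers 4 mm thick, tops 58 mm up.
- tea_box_lid (a joint): lid angle, rad: 0 shut, starts ajar at 0.5 to 0.7, upright 1.57, 1.83 all the way back against its stop. Grows as the front edge goes up and back. Stiff hinge: the lid stays where it is left; 2 to 3 N at its front edge, along its arc, move it. Lid 204 wide x 9 mm thick, its front edge 125 mm from the hinge; the knob stands 20 mm up from its outer face, 23 mm across.
- lid_edge (a point): middle of the lower (inner) edge of the lid's front, moves and turns with the lid: on the line from the hinge along the lid's inner face, 125 mm from the hinge axis. It is about 61 mm (at 0.5 rad) to 82 mm (at 0.7 rad) above the open rim at the start; a fingertip fits in under it from the front.
- lid_hinge (a point): middle of the hinge axis, at the box's rear edge: 61 mm behind the box's centre, 75 mm above its underside. The hinge axis is this point's y axis, parallel to the box's y.
- last_sachets: what is left in the compartment that is running low: two plain paper tea sachets, 60 x 52 x 4 mm each, lying flat, 8 mm high together. Origin: centre of their underside, at the middle of that compartment's floor; axes as the box's. Which of the three compartments varies; plainly seen only once the lid is back. The box's rim is 68 mm above this origin.
- full_row_1: full row of plain paper sachets standing upright in another compartment, 96 (x) x 53 (y) x 60 mm, loose. Origin: centre of its underside, on the compartment's floor.
- full_row_2: a second full row of sachets, like the first, in the remaining compartment.
- mug: white mug with a handle, 82 x 112 x 94 mm, loose, standing to the right (-y side) of the box. Origin: centre of its underside.
- teaspoon: steel teaspoon, 139 x 30 x 10 mm, lying loose in front of the box, to the right. Origin: centre of its underside.
- lemon: lemon, 78 x 55 x 56 mm, loose, to the left (+y side) of the box. Origin: centre of its underside.

How it is judged (in metres and radians):
On the way, in this order (a step that is already met when the one before it is completed fails the run):
1. the lid is pushed up and back past upright (lid angle over 1.6 rad) (value of joint tea_box_lid above 1.6 rad), for 0.3 s.
2. the tool points at the compartment that is running low, just above it and touching nothing, for two seconds (value of joint tea_box_lid above 1.6 rad and x of the grasp point in the frame of last_sachets between -0.042 and 0.042 m and y of the grasp point in the frame of last_sachets between -0.024 and 0.024 m and z of the grasp point in the frame of last_sachets between 0.078 and 0.16 m and contact force between the fingers and anything else below 0.3 N), for 2 s.
At the end, for the whole second after the job is handed in: Lid over 1.6 rad; tool point over the compartment with the last sachets, within 24 mm of its middle in y, 42 mm in x, 78 to 160 mm above its floor; fingers touch nothing; sachets, mug, teaspoon and lemon within 12 mm of their start (all of step 2 and distance of each of last_sachets, full_row_1, full_row_2, mug, teaspoon, lemon from where it was at the start of the episode below 0.012 m).
It fails at once if the lid or its knob is pinched or gripped, or the lid or box pushed harder than 25 N (contact force between the fingers and tea_box above 25 N).
It fails at once if sachets are touched or disturbed (contact force between the fingers and last_sachets above 0.5 N or contact force between the fingers and full_row_1 above 0.5 N or contact force between the fingers and full_row_2 above 0.5 N or distance of any of last_sachets, full_row_1, full_row_2 from where it was at the start of the episode above 0.012 m).
It fails at once if the mug, the teaspoon or the lemon is picked up or pushed about (distance of any of mug, teaspoon, lemon from where it was at the start of the episode above 0.02 m).
It also fails if it takes over 38 s, if anything falls off the work surface, if the arm or the gripper's body presses on something with over 40 N, if the wrist force passes 120 N, or if a joint passes its speed limit or range.

## Working session

There is one attempt and no reset: what is moved stays moved. The work goes in short steps, each a Python script; the robot and the scene stay as the last script left them, time stands still between calls to the robot, and variables do not carry over. Pictures are saved under pics/ and viewed, at most 10 in all, crops included, and the job is handed in when it is done.

```bash
mkdir -p pics
python3 - <<'E'
from station import r
import cv2,numpy as np
for n in("scene","top"):
    s=r.snapshot(n); cv2.imwrite(f"pics/{n}0.png",s["frame"][:,:,::-1])
    print(n,s["fx"],s["fy"],s["cx"],s["cy"],s["dist_coeffs"],"cam",-s["R"].T@s["t"],s["R"].round(3).tolist())
    np.savez(f"{n}0.npz",**s)
st=r.sense();print(st["clock"],st["tcp_pos"],st["orientation"])
E
```

```text
scene 354.0877990624 354.0877990624 256.3473282556634 196.81810945746062 [-0.05635338  0.          0.          0.          0.        ] cam [ 0.23699739 -0.42050074  0.64845218] [[0.849, -0.528, -0.01], [-0.36, -0.566, -0.742], [0.386, 0.634, -0.67]]
top 384.2553803835974 384.2553803835974 255.3122728998889 186.13077984084234 [-0.10299288  0.          0.          0.          0.        ] cam [0.34540592 0.10849864 0.98558092] [[0.123, -0.992, 0.006], [-0.971, -0.122, -0.204], [0.203, 0.019, -0.979]]
0.1 [0.24280341 0.54843525 0.24032474] [-1.79901304e+02 -5.70678487e-03  1.56118257e+02]
```

View pics/scene0.png

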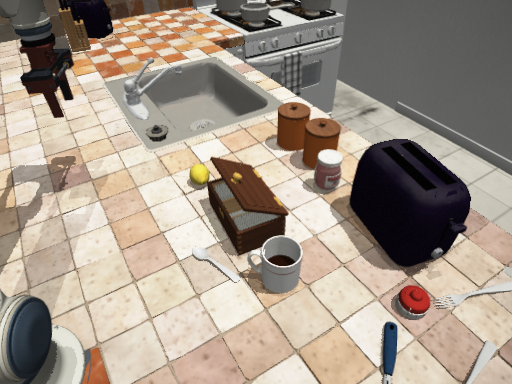

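View pics/top0.png

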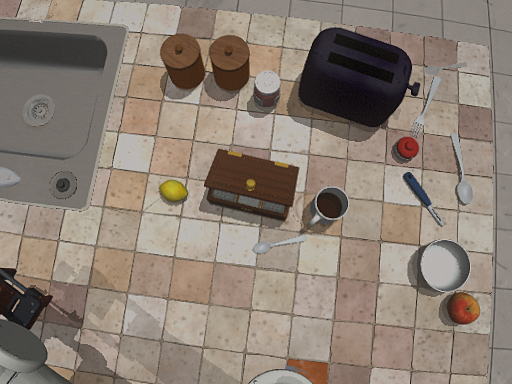

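The top view shows the box at about (252,185), with hinge leaves at (235,153) and (283,164) and the knob at (250,183). The mug is at (328,206), the spoon at (280,244) and the lemon at (173,190). I'll enlarge both views to pick out corners.

Run:
```python
import cv2,numpy as np
def crop(n,x0,y0,w,h,k):
    im=cv2.imread(f"pics/{n}0.png")[y0:y0+h,x0:x0+w]
    im=cv2.resize(im,None,fx=k,fy=k,interpolation=cv2.INTER_CUBIC)
    for i in range(0,w,20): cv2.putText(im,str(x0+i),(i*k,10),0,.4,(0,255,0),1); cv2.line(im,(i*k,12),(i*k,18),(0,255,0),1)
    for i in range(0,h,20): cv2.putText(im,str(y0+i),(0,i*k+4),0,.4,(0,255,0),1)
    cv2.imwrite(f"pics/{n}0c.png",im)
crop("top",195,140,120,95,6); crop("scene",195,145,120,115,5)
```

```text
(no output)
```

View pics/top0c.png

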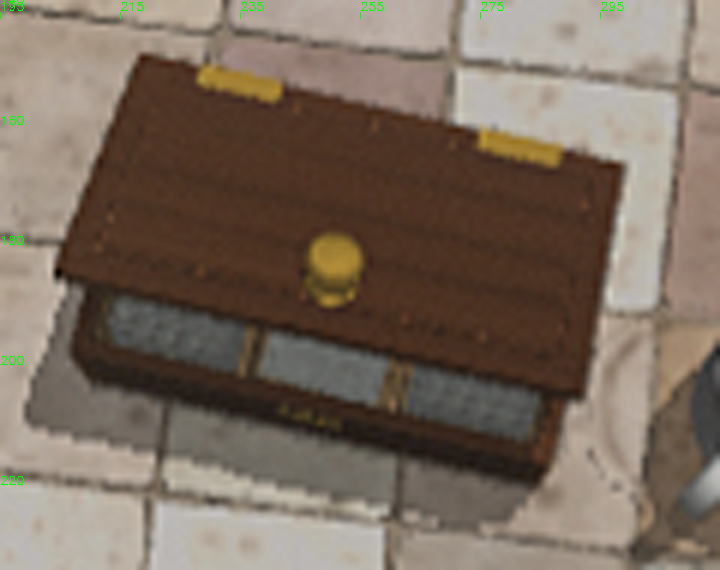

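View pics/scene0c.png

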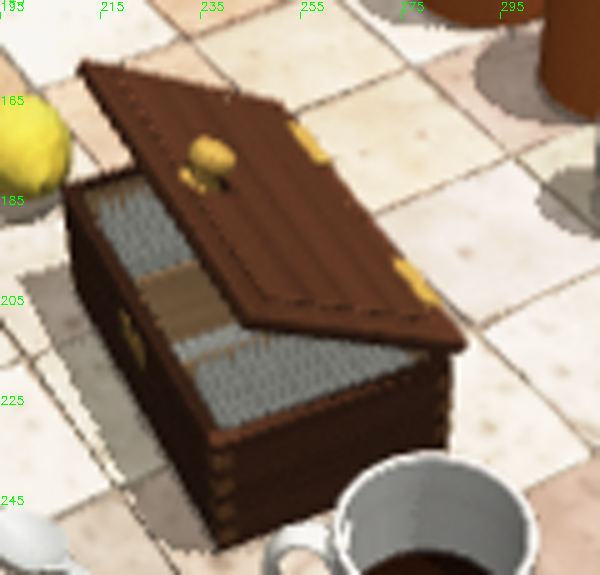

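The crops show:
- **Scene view:** front rim corners at about (208,182.4) and (237.6,232.4), the bottom front-right corner at (238.6,254.6), and lid front corners at (211,158) and (245,210).
- **Top view:** lid front corners at (204.7,185.8) and (291.7,205.8), and rear corners at (218.3,149.5) and (298.7,167.5).

The middle compartment looks low, because its divider face is bare.

```bash
cat > h.py <<'E'
import numpy as np,cv2
def load(n): return dict(np.load(n))
def ray(s,p):
    K=np.array([[s["fx"],0,s["cx"]],[0,s["fy"],s["cy"]],[0,0,1]],float)
    u=cv2.undistortPoints(np.array([[p]],float),K,np.array(s["dist_coeffs"],float))[0,0]
    d=s["R"].T@np.array([u[0],u[1],1]); return -s["R"].T@s["t"],d/np.linalg.norm(d)
def plane(s,p,z):
    c,d=ray(s,p); return c+d*(z-c[2])/d[2]
def tri(s1,p1,s2,p2):
    c1,d1=ray(s1,p1);c2,d2=ray(s2,p2)
    a=np.linalg.lstsq(np.c_[d1,-d2],c2-c1,rcond=None)[0]
    x,y=c1+a[0]*d1,c2+a[1]*d2; return (x+y)/2,np.linalg.norm(x-y)
def project(s,X):
    K=np.array([[s["fx"],0,s["cx"]],[0,s["fy"],s["cy"]],[0,0,1]],float)
    return cv2.projectPoints(np.atleast_2d(np.array(X,float)),cv2.Rodrigues(s["R"])[0],s["t"],K,np.array(s["dist_coeffs"],float))[0][:,0]
E
cat > m.py <<'E'
from h import *
np.set_printoptions(precision=4,suppress=True)
S,T=load("scene0.npz"),load("top0.npz")
fl,fr=plane(S,(208,182.4),.074),plane(S,(237.6,232.4),.074)
print("rim",fl,fr,np.linalg.norm(fl-fr),"yaw",np.degrees(np.arctan2(*(fl-fr)[1::-1])-np.pi/2), "bottom",plane(S,(238.6,254.6),0))
rl,rr=plane(T,(218.3,149.5),.083),plane(T,(298.7,167.5),.083)
print("rear",rl,rr,np.linalg.norm(rl-rr))
for a,b in(((211,158),(204.7,185.8)),((245,210),(291.7,205.8))): print("lidfront",tri(S,a,T,b))
print("mug",plane(T,(328,206),.094),"lemon",plane(T,(173,190),.028),"spoon",plane(T,(262,247),0),plane(T,(305,238),0))
E
python3 m.py
```

```text
rim [0.4931 0.2353 0.074 ] [0.4724 0.0464 0.074 ] 0.1900397271404244 yaw -6.25992292878474 bottom [0.4704 0.0451 0.    ]
rear [0.612  0.2276 0.083 ] [0.5913 0.0274 0.083 ] 0.20126551839839948
lidfront (array([0.5082, 0.2375, 0.1424]), np.float64(0.003149395782734293))
lidfront (array([0.4875, 0.0388, 0.14  ]), np.float64(0.0026808851307953373))
mug [ 0.5039 -0.0498  0.094 ] lemon [0.5076 0.3343 0.028 ] spoon [0.3948 0.0915 0.    ] [ 0.4308 -0.015   0.    ]
```

Measurements agree with the given sizes: box yaw is about -6°, its centre about (0.542, 0.1345), and the lid angle about 0.56 rad. Next I'll check reachability along the push arc for several tool tilts.

```bash
cat > g.py <<'E'
import numpy as np
from scipy.spatial.transform import Rotation as Ro
yaw=np.radians(-6.1); C=np.array([.542,.1345,0])
ex=np.array([np.cos(yaw),np.sin(yaw),0]); ey=np.array([-np.sin(yaw),np.cos(yaw),0]); ez=np.array([0,0,1.])
H=C+.061*ex+.075*ez
def box(x,y,z): return C+x*ex+y*ey+z*ez
def ori(t,s=1):   # tool pointing t rad below horizontal, forward
    a=np.cos(t)*ex-np.sin(t)*ez; b=np.sin(t)*ex+np.cos(t)*ez
    y=s*ey; R=np.c_[np.cross(y,a),y,a]
    return a,b,Ro.from_matrix(R).as_euler("xyz",degrees=True)
def tcp(th,d,t):  # upper fingertip corner on lid inner face at angle th, d from hinge
    a,b,_=ori(t); return H+d*(-np.cos(th)*ex+np.sin(th)*ez)-.019*a-.010*b
E
python3 - <<'E'
from g import *
from station import r
np.set_printoptions(precision=0,suppress=True)
for deg in(15,25,35,45):
  for s in(1,-1):
    t=np.radians(deg); a,b,o=ori(t,s)
    print(deg,s,o,[ (np.array(q) if (q:=r.inverse_kinematics(list(p),list(o))) is not None else None) for p in(tcp(.4,.1,t)-.1*a,tcp(.4,.1,t),tcp(1.1,.1,t),tcp(1.8,.1,t))])
E
```

```text
15 1 [180.  75. 174.] [None, None, None, array([ 23., -31., 135., -83.,  29.,   0.])]
15 -1 [180. -75.  -6.] [None, None, None, None]
25 1 [180.  65. 174.] [None, None, array([ 28., -46., 137., -52.,  40., -29.]), array([ 22., -33., 129., -52.,  33., -30.])]
25 -1 [180. -65.  -6.] [None, None, array([ 28., -46., 137., -52.,  40., 151.]), array([ 22., -33., 129., -52.,  33., 150.])]
35 1 [180.  55. 174.] [None, None, array([ 25., -42., 130., -36.,  47., -45.]), array([ 20., -30., 122., -33.,  41., -48.])]
35 -1 [180. -55.  -6.] [None, None, array([ 25., -42., 130., -36.,  47., 135.]), array([ 20., -30., 122., -33.,  41., 132.])]
45 1 [180.  45. 174.] [None, array([ 26., -44., 131., -27.,  56., -50.]), array([ 22., -37., 122., -24.,  56., -55.]), array([ 17., -25., 114., -21.,  51., -59.])]
45 -1 [180. -45.  -6.] [None, array([ 26., -44., 131., -27.,  56., 130.]), array([ 22., -37., 122., -24.,  56., 125.]), array([ 17., -25., 114., -21.,  51., 121.])]
```

Run:
```python
from g import *
from station import r
np.set_printoptions(precision=0,suppress=True)
for deg in(45,50,55,60,65,75):
    t=np.radians(deg); a,b,o=ori(t,1)
    f=lambda p:(np.array(q) if (q:=r.inverse_kinematics(list(p),list(o))) is not None else None)
    p=tcp(.4,.1,t)
    print(deg,[f(x) for x in(p-.045*ex,p-.06*ex,p-.06*ex+.05*ez,p-.08*ex+.1*ez,p,tcp(1.8,.1,t))])
```

```text
45 [None, None, None, None, array([ 26., -44., 131., -27.,  56., -50.]), array([ 17., -25., 114., -21.,  51., -59.])]
50 [array([ 29., -49., 132., -24.,  64., -51.]), None, None, None, array([ 24., -40., 127., -22.,  59., -54.]), array([ 16., -22., 109., -17.,  56., -63.])]
55 [array([ 26., -45., 128., -19.,  68., -55.]), array([ 28., -47., 129., -20.,  69., -54.]), array([ 28., -47., 124., -19.,  74., -56.]), array([ 30., -49., 120., -20.,  80., -56.]), array([ 22., -37., 123., -18.,  63., -58.]), array([ 15., -19., 105., -14.,  62., -66.])]
60 [array([ 24., -40., 123., -15.,  71., -58.]), array([ 25., -43., 125., -16.,  72., -57.]), array([ 25., -43., 120., -15.,  77., -59.]), array([ 27., -45., 116., -16.,  83., -59.]), array([ 20., -33., 119., -14.,  67., -61.]), array([ 14., -16., 100., -11.,  67., -68.])]
65 [array([ 22., -36., 119., -12.,  74., -61.]), array([ 23., -38., 121., -12.,  76., -60.]), array([ 23., -38., 116., -12.,  81., -61.]), array([ 25., -40., 112., -12.,  87., -61.]), array([ 18., -29., 115., -11.,  71., -64.]), array([ 13., -12.,  96.,  -8.,  72., -70.])]
75 [array([ 18., -27., 111.,  -6.,  82., -66.]), array([ 19., -29., 113.,  -6.,  83., -65.]), array([ 19., -30., 108.,  -6.,  88., -66.]), array([ 20., -32., 104.,  -7.,  94., -65.]), array([ 15., -20., 106.,  -6.,  80., -68.]), array([ 11.,  -4.,  86.,  -4.,  83., -73.])]
```

```bash
cat >> g.py <<'E'
T0=np.radians(60)
def arc(th):      # edge rides on the finger's front face 25 mm above its tip, then the tip takes over
    a,b,_=ori(T0); u=lambda k:-np.cos(k)*ex+np.sin(k)*ez
    A=H+.125*u(th)+.025*a if th<T0 else H+.1*u(th)
    return A-.019*a-.010*b
E
python3 - <<'E'
from g import *
from station import r
import cv2
_,_,o=ori(T0)
p2=arc(.45); p1=p2-.05*ex
r.grab(3); r.reach(list(p1+.08*ez),list(o)); r.servo_line(list(p1)); r.servo_line(list(p2),speed=.1)
s=r.sense(); print(s["clock"],s["tcp_pos"],p2,s["contact_force"],s["opening"])
im=np.hstack([r.snapshot(n)["frame"][100:290,150:370,::-1] for n in("scene","top")])
cv2.imwrite("pics/pre.png",cv2.resize(im,None,fx=1.8,fy=1.8,interpolation=2))
E
```

```text
4.4167 [0.48505762 0.14056557 0.11947675] [0.48510782 0.14058002 0.11917454] [-0.08539533  0.00748913 -0.01580518] 0.00021180659048629515
```

View pics/pre.png

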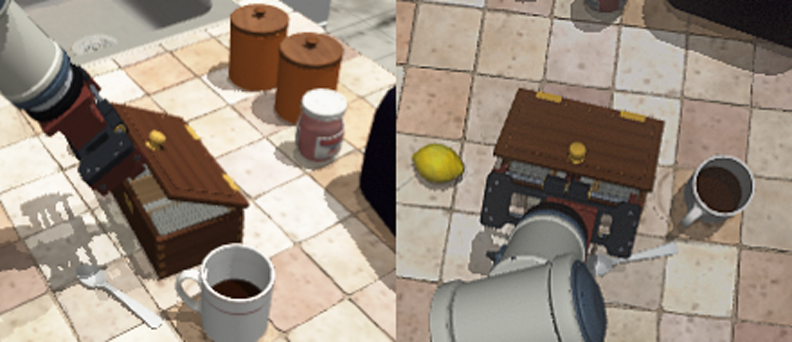

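The picture shows the fingertips in under the lid's front edge, at about (570,190) in the right-hand view. They touch nothing, and the mug, spoon and lemon haven't moved. Now the arc, with a force guard.

Run:
```python
from g import *
from station import r
for th in np.arange(.53,1.81,.08):
    r.servo_line(list(arc(th)),speed=.05)
    f=np.array(r.sense()["contact_force"]); print(round(th,2),f.round(1))
    if np.linalg.norm(f)>11: break
r.wait(.3); s=r.sense(); print(s["clock"],s["tcp_pos"],s["contact_force"])
import cv2
im=np.hstack([r.snapshot(n)["frame"][100:290,150:370,::-1] for n in("scene","top")])
cv2.imwrite("pics/post.png",cv2.resize(im,None,fx=1.8,fy=1.8,interpolation=2))
```

```text
0.53 [-1.  -0.3 -0.3]
0.61 [ 0.4 -0.9  0.1]
0.69 [-1.3 -0.2  0.4]
0.77 [-0.1 -0.1  0. ]
0.85 [-0.3 -0.2 -0.5]
0.93 [ 0.  -0.3  0.4]
1.01 [ 0.1 -0.4  0.4]
1.09 [-0.1  0.6 -0. ]
1.17 [ 0.9 -0.1  0.3]
1.25 [ 0.1 -0.6 -0.4]
1.33 [ 0.1  0.7 -0.5]
1.41 [0.6 0.7 0.8]
1.49 [0.3 0.3 1. ]
1.57 [ 0.5 -0.9  0.2]
1.65 [0.6 0.1 0. ]
1.73 [ 0.6  0.6 -0.2]
10.0583 [0.60037427 0.12829157 0.18533885] [0.35262289 0.81171416 0.12461538]
```

View pics/post.png

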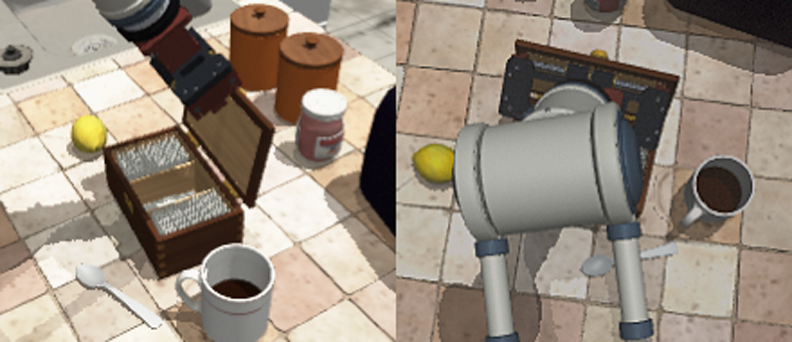

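The lid is now just past upright and the middle compartment is the low one: its divider is bare at about (160,190), while the outer rows are full. I'll nudge the lid to its stop, back off, go above the middle compartment and take a look before pointing.

Run:
```python
from g import *
from station import r
import cv2
for th in np.arange(1.76,1.86,.02):
    r.servo_line(list(arc(th)),speed=.03)
    f=np.array(r.sense()["contact_force"]); print(round(th,2),f.round(1))
    if np.linalg.norm(f)>5: break
a,b,_=ori(T0)
p=np.array(r.sense()["tcp_pos"])
r.servo_line(list(p-.07*ex+.03*ez))
_,_,o=ori(np.pi/2)
hi=box(-.002,0,.20)
r.reach(list(hi),list(o))
s=r.sense(); print(s["clock"],s["tcp_pos"],s["orientation"],s["contact_force"])
S=r.snapshot("wrist"); np.savez("wrist1.npz",**S)
cv2.imwrite("pics/w1.png",S["frame"][:,:,::-1])
S=r.snapshot("scene"); np.savez("scene1.npz",**S)
cv2.imwrite("pics/s1.png",cv2.resize(S["frame"][120:270,170:330,::-1],None,fx=4,fy=4,interpolation=2))
```

```text
1.76 [-0.5  0.6  0.6]
1.78 [-0.9  0.8 -0.9]
1.8 [-0.3 -1.   0.2]
1.82 [-0.7 -0.2  0.6]
1.84 [-9.1 -0.1  4.1]
12.6333 [0.54080356 0.13413704 0.19813983] [-1.79933170e+02 -2.57535367e-02  1.73815322e+02] [-0.4113373  -0.23973759 -0.24115577]
```

View pics/w1.png

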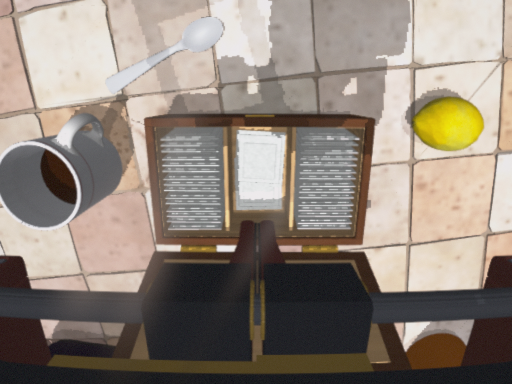

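View pics/s1.png

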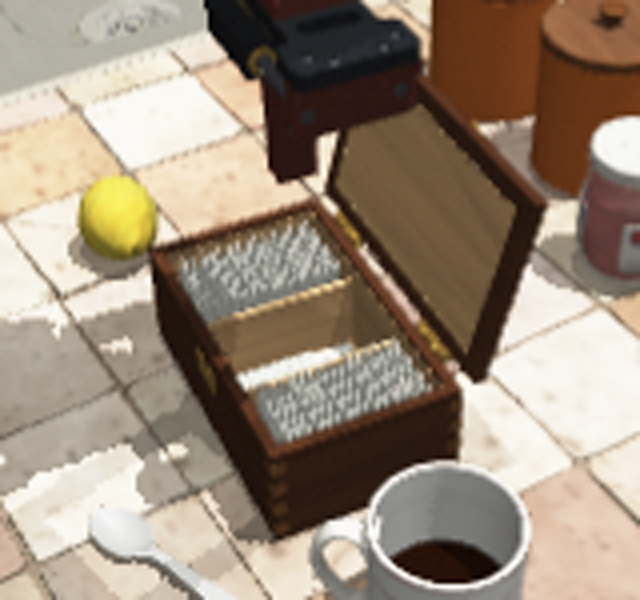

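The lid is fully back against its stop. In the wrist view the middle compartment holds only the flat sachets, at about (260,168). The rim corners are near (147,117), (375,119), (365,244) and (154,244). I'll check the centre from those, descend and hold.

Run:
```python
from g import *
from h import load,plane
from station import r
W=load("wrist1.npz")
q=[plane(W,p,.074) for p in((147,117),(375,119),(365,244),(154,244))]
m=(q[0]+q[1]+q[2]+q[3])/4
st=plane(W,(260,168),.014)
print("rim w",np.linalg.norm(q[0]-q[1]),"depth",np.linalg.norm(q[0]-q[3]),"centre",m,"sachets",st,"est",C)
tgt=box(-.002,0,.115)
for n,v in(("rim",m),("sachets",st)): print(n,"off in box x,y mm",1e3*(v-tgt)@ex,1e3*(v-tgt)@ey)
if abs((st-tgt)@ey)<.012 and abs((st-tgt)@ex)<.02:
    r.servo_line(list(tgt+ey*((st-tgt)@ey)/2),speed=.08); r.wait(2.8)
    s=r.sense(); print(s["clock"],s["tcp_pos"],s["contact_force"])
    r.hand_in()
```

```text
rim w 0.19555798304322575 depth 0.11980832712021985 centre [0.53848803 0.1368011  0.074     ] sachets [0.53665815 0.13721988 0.014     ] est [0.542  0.1345 0.    ]
rim off in box x,y mm -1.7366117375095635 1.9148760135828278
sachets off in box x,y mm -3.6006304927776083 2.136830316913798
16.75 [0.54010348 0.13576492 0.11498628] [-0.37364971 -0.10496369  0.03638886]
the job is handed in; nothing more can be done
```

I pushed the lid back to its stop without gripping it (about 10 N at most), held the closed fingertips about 22 mm above the rim over the middle compartment for 2.8 s, touching nothing, and handed in at 16.75 s still pointing; no verdict was shown.

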